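Slide the steel ruler over the block's edge and put it away in the tray

ROBOT

A 6-joint arm with a two-finger parallel gripper is mounted at the origin on a cart in front of the work surface, level with it; the furniture and walls round the work are solid. World frame = base frame: x ahead of the robot, y to its left, z up, the work surface at z = 0. Lengths are in m, angles in rad, forces in N, time in s.
With the tool pointing down it reaches from about 0.425 to 0.95 m from the base axis. Payload 14.7 kg.
Tool frame: the origin (TCP) lies at the very end of the fingers, on their centre line; the grasp point (between the pads) lies 19 mm behind it; x points along the fingers, y is the direction in which the jaws open and shut, and the axes are right-handed (so a half turn about x gives the same grasp; the last joint's range is limited). The gripper opens to 85 mm and grips with 20 to 120 N. Pads are 22 mm wide; open, the fingers measure 114 mm over their backs; the gripper's body (76 mm by 85 mm) begins 54 mm behind the grasp point. The pads swing forward as they close: fully open they stand 13 mm farther back than shut.
Start: joints at [1.093, 0.48, 1.596, -0, 1.065, -0.047], TCP at [0.271, 0.591, 0.231] pointing down, gripper open.
Joint ranges: [-2.75, 2.75], [-0.82, 2.05], [0.23, 2.67], [-1.56, 4.7], [0.09, 2.69], [-2.92, 2.92]. Speed limits (rad/s): [1.89, 1.89, 2.39, 3.01, 3.01, 3.01].

INTERFACE

Orientations are given as a 3x3 rotation matrix whose columns are the frame's x, y, z axes.
In Python, from bench import * gives the robot as it stands.
- The arm moves only by the tool send_rows, never from a script. Its argument "series" is a list of rows, each a list of 6 numbers: the shift along the tool's x, y, z in m, then the turn, a rotation vector about the tool's x, y, z in rad. In form: [[tx, ty, tz, rx, ry, rz], ...]. A call has 1 to 20 rows; each row is the pose to reach, as a shift and turn from the pose measured when the call began, along the tool's axes at that moment; what a row does not reach only later rows make up. A row lasts 1/8 s, in which the tool goes at most 62.5 mm and 10.7 degrees, less where a joint would pass 70% of its speed; a pose out of reach is approached as far as the arm can. A call with a gripper value outside its range is refused whole. "claw" is the finger opening in m, from 0 to 0.0854, set as the call begins (left out, the last holds). The fingers move at their own pace and stop on an object; the grip force is fixed at half the most. Time passes only in rows, so rows that repeat a pose let the fingers close. It gives the time, the measured TCP pose, the force and the opening at its end, in the units of the state.
- read_state(): the state, without advancing time (a new reading comes with each control period).
- camera(name): name is "scene" or "top" or "wrist"; returns (picture, depth): 420x560x3 uint8, blue, green, red; 420x560 float32, m along the optical axis (not along the pixel's ray), 0 where there is no reading.
- camera_params(name): a dict with "fov_y" (degrees; the focal length in pixels is half the picture's height over the tangent of half this angle, whatever the lens; pixels are square), "cx", "cy" (the principal point, pixels), "R" (3x3) and "t" (3): a world point X has camera coordinates R X + t. Camera axes: x right, y down, z forward; pixel columns grow to the right and rows downward; lengths in m; the calibration is good to about 2 mm. A picture is of the moment at which its call begins: read the wrist's pose just before it. camera_params takes no time and is no camera call; for the wrist camera it gives the pose at the moment of the call.
- finish_job(): hands the job in, once; it reports no verdict.
The state is a dict: "time": time; "q": joint angles; "qvel": joint speeds; "joint_efforts": joint torques, N m; "tool_pos": TCP position; "tool_rot": TCP orientation; "force": force on the tool from outside, world axes, zero at the start; "wrist_torque": the same for the moment, N m; "grip_width": opening from 0.0 (shut) to 1.0 (fully open).
Only numpy, scipy, OpenCV 4.12 (cv2) and the standard library are available. Lean on these libraries where they do the work, as an engineer would, in place of code of your own. Each camera call takes 0.05 s, during which the arm holds its last target.

TASK

The thin steel ruler lies flat on the dark chopping block, too thin to pick up there. Slide it towards the robot until its end sticks out well past the block's near edge while it still rests on the block, then pinch the overhanging end, lift it clear and lay it flat in the shallow blue tray without dropping it. Leave the wooden ruler where it is.

Things in the scene. Friction and masses are not known exactly. Their poses are not given: they have to be found in the camera images.
- steel_ruler: grey steel ruler, 160 x 35 x 3 mm, 70 g, loose, black ticks on one long edge. Origin: centre of its underside; x along its length (-x end nearer the robot), y across its width, z up. Lies beside the wooden ruler, on either side of it, near end 15 to 45 mm inside the block's near edge. Light pressing drags it; it tips if its centre leaves the block. Its overhang can be pinched by its long sides.
- wood_ruler: pale wooden ruler of the same size, 160 x 35 x 3 mm, loose, same axes and origin; to be left alone
- block: dark wooden chopping block on short rubber feet, 210 mm (x) x 190 mm (y), top 40 mm above its origin, fixed. Origin: centre of its underside, on the worktop; its near edge, facing the robot, is the straight side at x = -105 mm in its own frame; z up. The worktop before that edge is clear.
- tray: shallow blue open tray, outside 230 mm (x) x 150 mm (y) x 14 mm high, walls and floor 4 mm thick (inside 222 x 142 mm, floor 4 mm above its origin), fixed. Origin: centre of its underside, on the worktop; long side along its x, pointing away from the robot; z up
There are look-alikes about, which are no part of the job. Of the things shaped like the steel_ruler, the grey one is meant.

How it is judged:
By the outcome, as a careful person would: the job done as asked, in the order asked, and still so for the second after the job is handed in, with the robot touching nothing.
It also fails if it takes over 53 s, if anything falls off the work surface, if the arm or the gripper's body presses on something with over 40 N, if the wrist force passes 120 N, or if a joint passes its speed limit or range.

## Working session

There is one attempt and no reset: what is moved stays moved. The work goes in short steps, Python scripts to look and compute and a tool call to move; the robot and the scene stay as the last step left them, time stands still between calls to the robot, and variables do not carry over. Pictures are saved under pics/ and viewed, and the job is handed in when it is done.

Besides the shell and the picture viewer there is one more tool, called by a JSON object that holds its "method" and its "body", one argument or row to a line. send_rows: Moves the arm, as the interface text tells. Its arguments: {"type":"object","properties":{"series":{"type":"array"},"claw":{"type":"number"}},"required":["series"]}

```bash
mkdir -p pics; ls; python3 - <<'E'
from bench import *
import cv2,numpy as np,pickle
s=read_state(); print(s)
d={}
for n in ["scene","top"]:
    im,dep=camera(n); cv2.imwrite(f"pics/{n}0.png",im); d[n]=(im,dep,camera_params(n)); print(n,d[n][2])
pickle.dump(d,open("d0.pkl","wb"))
E
```

```text
pics
{'time': 0.0, 'q': array([ 1.09340748e+00,  4.80842998e-01,  1.59686807e+00, -6.04643494e-06,
        1.06510139e+00, -4.66243305e-02]), 'qvel': array([-6.16454315e-04,  3.34884342e-04, -9.48953506e-04,  1.41140576e-03,
       -8.99784361e-04, -5.14936656e-05]), 'joint_efforts': array([-1.96533649e-03, -9.50657988e+01, -4.30171502e+01, -1.16956662e-04,
        1.24295181e-02, -3.12242562e-06]), 'tool_pos': array([0.27122528, 0.59025551, 0.23066731]), 'tool_rot': array([[-5.55755273e-04,  4.17562601e-01,  9.08647988e-01],
       [-1.08585847e-03,  9.08647340e-01, -4.17562967e-01],
       [-9.99999256e-01, -1.21872593e-03, -5.15716652e-05]]), 'force': array([-0.27493226, -0.45807789, -0.0937726 ]), 'wrist_torque': array([0.02807786, 0.02939288, 0.07134156]), 'grip_width': 0.9979596135451974}
scene {'fov_y': 51.51515167667925, 'cx': 273.0838435793629, 'cy': 211.66142877743866, 'R': array([[ 0.85203796, -0.52346227,  0.00430795],
       [-0.37995664, -0.62407324, -0.68276317],
       [ 0.36008924,  0.58010331, -0.73062706]]), 't': array([-0.27364989,  0.30109023,  0.79862218])}
top {'fov_y': 49.6636991598445, 'cx': 277.02343438887107, 'cy': 214.51006943037325, 'R': array([[-0.02205421, -0.99973742,  0.00622184],
       [-0.9849057 ,  0.02065749, -0.1718547 ],
       [ 0.17168105, -0.00991804, -0.98510266]]), 't': array([0.15567304, 0.44618208, 1.01256023])}
```

View pics/scene0.png

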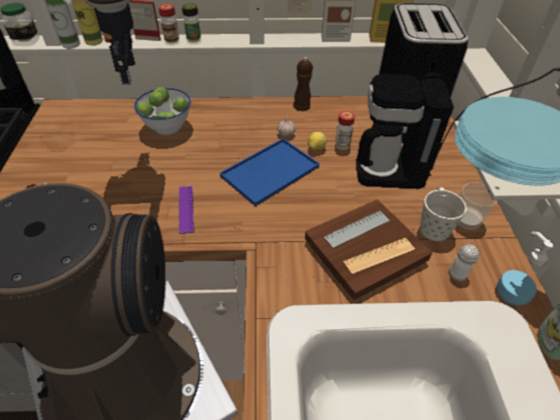

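View pics/top0.png

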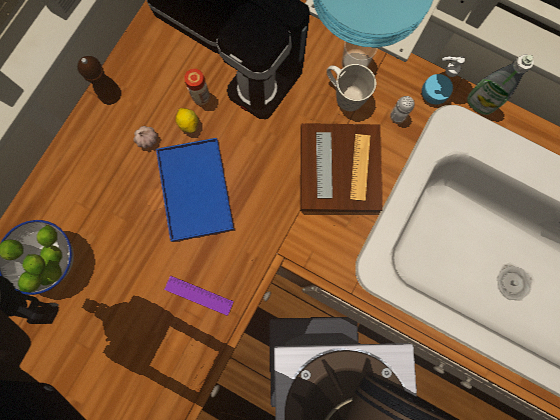

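Three things are ruler-shaped in the top view: grey at (324,165), pale wood at (360,167) and purple at (199,295). The grey one on the block fits the description. The tray is at about (196,190). Next I'll measure them and check an enlarged crop.

```bash
cat > h.py <<'E'
import cv2,numpy as np
def ray(uv,P,z,shape=(420,560)):
    f=shape[0]/2/np.tan(np.radians(P["fov_y"]/2))
    uv=np.atleast_2d(np.asarray(uv,float))
    d=np.c_[(uv[:,0]-P["cx"])/f,(uv[:,1]-P["cy"])/f,np.ones(len(uv))]@P["R"]
    C=-P["R"].T@P["t"]
    return C+d*((z-C[2])/d[:,2])[:,None]
def proj(X,P):
    f=210/np.tan(np.radians(P["fov_y"]/2)); c=np.atleast_2d(X)@P["R"].T+P["t"]
    return np.c_[P["cx"]+f*c[:,0]/c[:,2],P["cy"]+f*c[:,1]/c[:,2]]
def rect(mask,P,z):
    cs,_=cv2.findContours(mask.astype(np.uint8),0,2)
    c=max(cs,key=cv2.contourArea)[:,0,:]
    w=ray(c,P,z)[:,:2]
    (cx,cy),(a,b),t=cv2.minAreaRect((w*1000).astype(np.float32))
    if a<b: a,b,t=b,a,t+90
    t=(t+90)%180-90
    return c.mean(0),(cx,cy),(a,b),t
E
cat > m.py <<'E'
import pickle,sys
from h import *
d=pickle.load(open("d0.pkl","rb"))
for n in ["top","scene"]:
    im,dep,P=d[n]; hsv=cv2.cvtColor(im,cv2.COLOR_BGR2HSV); H,S,V=cv2.split(hsv)
    yy,xx=np.mgrid[:420,:560]
    roi=(abs(xx-341)<48)&(abs(yy-168)<52) if n=="top" else (abs(xx-367)<68)&(abs(yy-248)<52)
    grey=roi&(S<70)&(V>90); wood=roi&(S>70)&(V>170)
    block=roi&(V<110)
    blk=(block|grey|wood)
    tray=(H>100)&(H<125)&(S>120)&(((abs(xx-196)<50)&(abs(yy-190)<62)) if n=="top" else ((abs(xx-270)<60)&(abs(yy-172)<40)))
    for nm,m,z in [("steel",grey,.043),("wood",wood,.043),("block",block|grey|wood,.04),("tray",tray,.014)]:
        m=cv2.morphologyEx(m.astype(np.uint8),cv2.MORPH_OPEN,np.ones((3,3)))
        print(n,nm,*[np.round(q,1) for q in rect(m,P,z)])
im=d["top"][0][115:225,290:395]; cv2.imwrite("pics/crop0.png",cv2.resize(im,None,fx=5,fy=5,interpolation=2))
E
python3 m.py
```

```text
top steel [320.1 161.3] [566.6  34.1] [158.7  35.5] -2.1
top wood [357.8 161.8] [559.4 -51.9] [158.5  34.1] -7.3
top block [353.7 169.6] [559.5 -12. ] [248.5 205. ] -1.2
top tray [193.1 189.4] [518.9 341.3] [222.4 146.9] 10.0
scene steel [356.5 229.1] [564.4  32.1] [163.3  38.2] -1.3
scene wood [377.6 256.1] [557.5 -52.2] [159.8  35.2] -7.6
scene block [369.4 246.4] [611.1 -23. ] [357.  210.8] -2.0
scene tray [268.6 168.3] [517.5 335.9] [232.2 153.1] 10.3
```

```bash
ls pics
```

```text
crop0.png
scene0.png
top0.png
```

View pics/crop0.png

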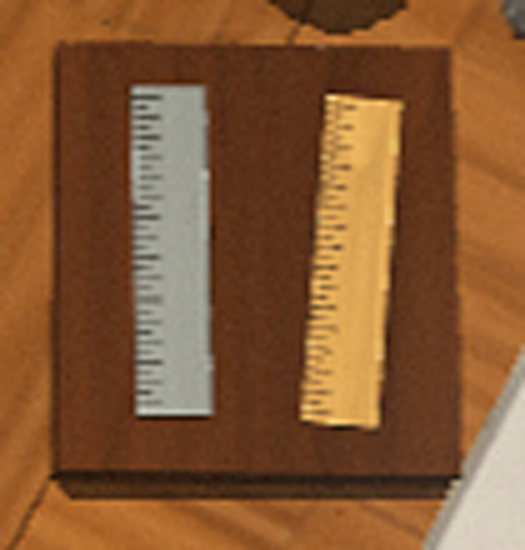

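```bash
cat > m2.py <<'E'
import pickle
from h import *
d=pickle.load(open("d0.pkl","rb"))
im,dep,P=d["top"]
o=lambda a:np.array(a)/5+[290-.4,115-.4]
print("steel corners FL FR NR NL",np.round(ray(o([(131,86),(205,86),(212,415),(137,416)]),P,.043)*1000,1)[:,:2].tolist())
print("wood",np.round(ray(o([(327,94),(402,101),(378,428),(302,420)]),P,.043)*1000,1)[:,:2].tolist())
print("block FL FR NR NL",np.round(ray(o([(56,44),(449,47),(462,472),(53,474)]),P,.040)*1000,1)[:,:2].tolist())
ims,_,Ps=d["scene"]
c=ims[195:305,295:440]; cv2.imwrite("pics/crop1.png",cv2.resize(c,None,fx=5,fy=5,interpolation=2))
print("depth top near block",)
f=210/np.tan(np.radians(P["fov_y"]/2))
for u,v in [(322,165),(341,165),(196,190),(341,205)]:
    z=dep[v,u]; X=P["R"].T@(np.array([(u-P["cx"])/f*z,(v-P["cy"])/f*z,z])-P["t"]); print(u,v,np.round(X*1000,1))
E
python3 m2.py
```

```text
steel corners FL FR NR NL [[646.5, 49.4], [645.8, 14.1], [485.7, 17.6], [486.0, 52.5]]
wood [[640.7, -43.9], [636.5, -79.4], [478.0, -59.2], [482.5, -24.1]]
block FL FR NR NL [[669.4, 84.2], [664.2, -104.2], [457.0, -97.7], [460.0, 92.1]]
depth top near block
322 165 [564.3  37.8  43.4]
341 165 [564.2  -7.3  40.6]
196 190 [519.3 339.6   4.5]
341 205 [468.2  -2.8  41. ]
```

```bash
ls pics
```

```text
crop0.png
crop1.png
scene0.png
top0.png
```

View pics/crop1.png

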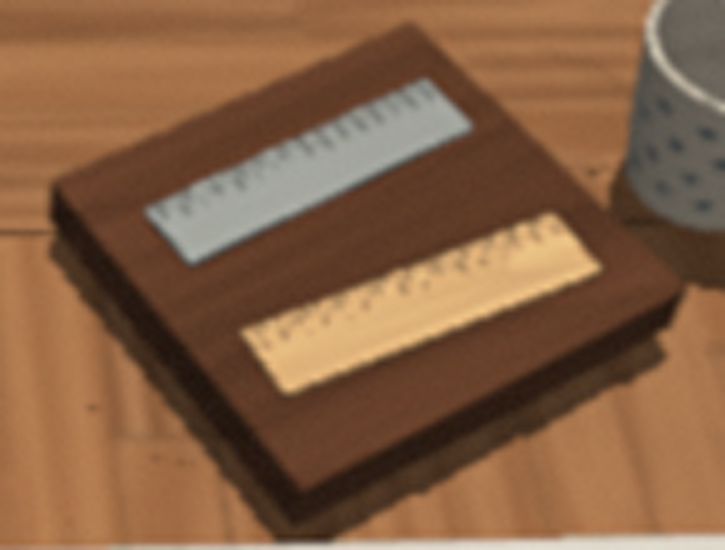

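Enlarged crops confirm that the grey steel ruler, ticks on its +y edge, is at crop (170,250), and the wooden one is at (350,260) on the −y side. I measured these positions:

- **Steel ruler:** centre about (0.566, 0.0335), yaw about −1.2°.
- **Block near edge:** x about 0.459.
- **Tray:** centre about (0.518, 0.340), yaw about +10°.

I'll shut the gripper and go above the ruler.

{"method": "send_rows", "body": {
  "claw": 0,
  "series": [
    [0.005, -0.012, 0.017, -0.015, 0, 0],
    [0.012, -0.035, 0.05, -0.04, 0, 0],
    [0.022, -0.065, 0.09, -0.08, 0, 0],
    [0.035, -0.1, 0.14, -0.11, 0, 0],
    [0.047, -0.135, 0.19, -0.15, 0, 0],
    [0.06, -0.17, 0.24, -0.19, 0, 0],
    [0.072, -0.205, 0.29, -0.23, 0, 0],
    [0.083, -0.24, 0.337, -0.265, 0, 0],
    [0.094, -0.27, 0.38, -0.3, 0, 0],
    [0.105, -0.3, 0.42, -0.33, 0, 0],
    [0.115, -0.327, 0.457, -0.36, 0, 0],
    [0.122, -0.349, 0.488, -0.385, 0, 0],
    [0.128, -0.365, 0.511, -0.4, 0, 0],
    [0.131, -0.373, 0.522, -0.41, 0, 0],
    [0.131, -0.373, 0.522, -0.41, 0, 0],
    [0.131, -0.373, 0.522, -0.41, 0, 0],
    [0.131, -0.373, 0.522, -0.41, 0, 0]
  ]
}}

```text
time: 2.22
tool_pos: [0.5894, 0.0342, 0.1004]
tool_rot: [[-0.0, 0.02, 1.0], [-0.001, 1.0, -0.02], [-1.0, -0.001, -0.0]]
force: [0.4, 0.4, 0.0]
grip_width: 0.0
```

{"method": "send_rows", "body": {
  "series": [
    [0.01, -0.001, 0, 0, 0, 0],
    [0.022, -0.001, 0, 0, 0, 0],
    [0.034, -0.001, 0, 0, 0, 0],
    [0.043, -0.001, 0, 0, 0, 0],
    [0.049, -0.001, 0, 0, 0, 0],
    [0.053, -0.001, 0, 0, 0, 0],
    [0.053, -0.001, 0, 0, 0, 0],
    [0.053, -0.001, 0, 0, 0, 0]
  ]
}}

```text
time: 3.22
tool_pos: [0.5896, 0.0331, 0.0476]
tool_rot: [[0.0, 0.02, 1.0], [-0.001, 1.0, -0.02], [-1.0, -0.001, 0.0]]
force: [0.2, -0.3, -0.3]
grip_width: 0.0
```

```bash
python3 - <<'E'
from bench import *
import cv2
s=read_state();print(s["tool_pos"],s["force"])
P=camera_params("wrist");im,d=camera("wrist"); cv2.imwrite("pics/w1.png",im)
E
```

```text
[0.58955086 0.03314101 0.04764646] [ 0.18653165 -0.26784451 -0.31841108]
```

View pics/w1.png

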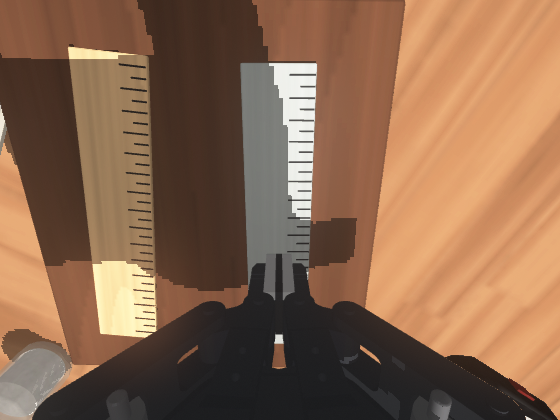

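The wrist view, where up is towards the robot, shows the shut fingertips at about (280,260), centred over the steel ruler (columns 245 to 312) and well clear of the wooden one. I'll press gently in 1 mm steps.

{"method": "send_rows", "body": {
  "series": [
    [0.002, 0, 0, 0, 0, 0],
    [0.003, 0, 0, 0, 0, 0],
    [0.004, 0, 0, 0, 0, 0],
    [0.004, 0, 0, 0, 0, 0]
  ]
}}

```text
time: 3.78
tool_pos: [0.5895, 0.0331, 0.0436]
tool_rot: [[-0.0, 0.02, 1.0], [-0.001, 1.0, -0.02], [-1.0, -0.001, -0.0]]
force: [-0.7, 0.5, 0.4]
grip_width: 0.003
```

{"method": "send_rows", "body": {
  "series": [
    [0.0005, 0, 0, 0, 0, 0],
    [0.001, 0, 0, 0, 0, 0],
    [0.001, 0, 0, 0, 0, 0]
  ]
}}

```text
time: 4.15
tool_pos: [0.5896, 0.0332, 0.043]
tool_rot: [[0.0, 0.02, 1.0], [-0.001, 1.0, -0.02], [-1.0, -0.001, 0.0]]
force: [-1.9, 1.0, 9.7]
grip_width: -0.004
```

{"method": "send_rows", "body": {
  "series": [
    [0.0004, 0, -0.001, 0, 0, 0],
    [0.0004, 0, -0.003, 0, 0, 0],
    [0.0004, 0, -0.006, 0, 0, 0],
    [0.0004, 0, -0.01, 0, 0, 0],
    [0.0004, 0, -0.014, 0, 0, 0],
    [0.0004, 0, -0.017, 0, 0, 0],
    [0.0004, 0, -0.019, 0, 0, 0],
    [0.0004, 0, -0.02, 0, 0, 0],
    [0.0004, 0, -0.02, 0, 0, 0]
  ]
}}

```text
time: 5.28
tool_pos: [0.5702, 0.0335, 0.0431]
tool_rot: [[0.002, 0.02, 1.0], [-0.001, 1.0, -0.02], [-1.0, -0.001, 0.002]]
force: [1.3, -0.5, 7.0]
grip_width: 0.001
```

```bash
python3 - <<'E'
from bench import *
import cv2
s=read_state();print(s["tool_pos"],s["force"])
im,d=camera("wrist"); cv2.imwrite("pics/w2.png",im)
E
```

```text
[0.57016475 0.03353724 0.04305486] [ 1.2640516  -0.46650117  7.04967018]
```

View pics/w2.png

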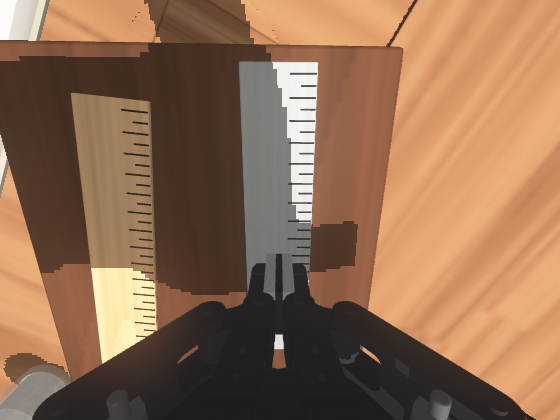

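The ruler moved with the fingers: its near end is still at row 62, while the block edge is now at row about 45. I'll go on another 62 mm.

{"method": "send_rows", "body": {
  "series": [
    [0.0004, 0, -0.001, 0, 0, 0],
    [0.0004, 0, -0.004, 0, 0, 0],
    [0.0005, 0, -0.008, 0, 0, 0],
    [0.0005, 0, -0.013, 0, 0, 0],
    [0.0005, 0, -0.018, 0, 0, 0],
    [0.0005, 0, -0.023, 0, 0, 0],
    [0.0005, 0, -0.028, 0, 0, 0],
    [0.0005, 0, -0.032, 0, 0, 0],
    [0.0005, 0, -0.036, 0, 0, 0],
    [0.0005, 0, -0.039, 0, 0, 0],
    [0.0005, 0, -0.04, 0, 0, 0],
    [0.0005, 0, -0.04, 0, 0, 0]
  ]
}}

```text
time: 6.82
tool_pos: [0.531, 0.0343, 0.043]
tool_rot: [[0.003, 0.02, 1.0], [-0.001, 1.0, -0.02], [-1.0, -0.001, 0.003]]
force: [0.9, -0.7, 9.6]
grip_width: -0.005
```

{"method": "send_rows", "body": {
  "series": [
    [0.0004, 0, -0.001, 0, 0, 0],
    [0.0004, 0, -0.004, 0, 0, 0],
    [0.0004, 0, -0.008, 0, 0, 0],
    [0.0004, 0, -0.012, 0, 0, 0],
    [0.0004, 0, -0.016, 0, 0, 0],
    [0.0004, 0, -0.02, 0, 0, 0],
    [0.0004, 0, -0.022, 0, 0, 0],
    [0.0004, 0, -0.022, 0, 0, 0]
  ]
}}

```text
time: 7.82
tool_pos: [0.5097, 0.0348, 0.043]
tool_rot: [[0.005, 0.02, 1.0], [-0.001, 1.0, -0.02], [-1.0, -0.001, 0.005]]
force: [1.3, 0.1, 9.7]
grip_width: -0.0
```

```bash
python3 - <<'E'
from bench import *
import cv2
s=read_state();print(s["tool_pos"],s["force"])
im,d=camera("wrist"); cv2.imwrite("pics/w3.png",im)
E
```

```text
[0.50971672 0.03478526 0.04301428] [1.26643342 0.10002057 9.71908669]
```

View pics/w3.png

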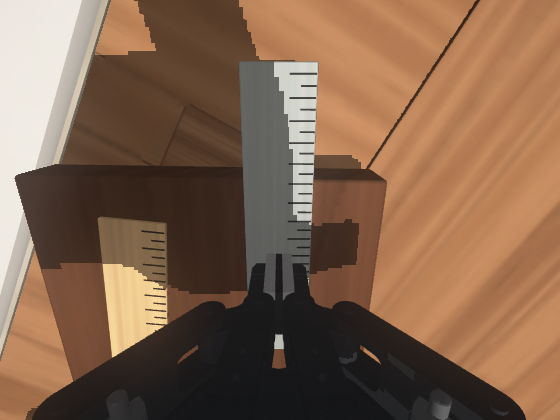

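The slide is done: the ruler's near end (row 62) is about 53 mm past the block edge (row about 170), still flat. I'll lift off, back up over the overhang and open.

{"method": "send_rows", "body": {
  "series": [
    [-0.004, 0, 0, 0, 0, 0],
    [-0.012, 0, 0, 0, 0, 0],
    [-0.025, 0, 0, 0, 0, 0],
    [-0.04, 0, 0, 0, 0, 0],
    [-0.05, 0, 0, 0, 0, 0],
    [-0.054, 0, 0, 0, 0, 0]
  ]
}}

```text
time: 8.62
tool_pos: [0.5099, 0.0348, 0.098]
tool_rot: [[0.006, 0.02, 1.0], [-0.001, 1.0, -0.02], [-1.0, -0.001, 0.006]]
force: [-0.5, -0.6, -0.9]
grip_width: -0.002
```

{"method": "send_rows", "body": {
  "claw": 0.06,
  "series": [
    [0, 0, -0.01, 0, 0, 0],
    [0, 0, -0.025, 0, 0, 0],
    [0, 0, -0.04, 0, 0, 0],
    [0, 0, -0.055, 0, 0, 0],
    [0, 0, -0.068, 0, 0, 0],
    [0, 0, -0.077, 0, 0, 0],
    [0, 0, -0.08, 0, 0, 0],
    [0, 0, -0.08, 0, 0, 0]
  ]
}}

```text
time: 9.62
tool_pos: [0.4301, 0.0364, 0.0976]
tool_rot: [[0.007, 0.02, 1.0], [-0.001, 1.0, -0.02], [-1.0, -0.001, 0.007]]
force: [-0.1, 0.8, 0.0]
grip_width: 0.702
```

```bash
python3 - <<'E'
from bench import *
import cv2,pickle
s=read_state();print(s["tool_pos"],s["tool_rot"],s["force"],s["q"],s["grip_width"])
d={}
for n in ["scene","wrist"]:
    P=camera_params(n);im,dep=camera(n); cv2.imwrite(f"pics/{n}4.png",im); d[n]=(im,dep,P)
pickle.dump(d,open("d4.pkl","wb"))
E
```

```text
[0.43014733 0.03643077 0.09760341] [[ 6.65512455e-03  1.99116208e-02  9.99779594e-01]
 [-8.32601096e-04  9.99801499e-01 -1.99065148e-02]
 [-9.99977508e-01 -6.99937251e-04  6.67038194e-03]] [-0.14643846  0.81675698  0.04168223] [ 1.50496253e-02  3.94793812e-01  2.21212560e+00 -1.85112533e-03
  5.28032092e-01 -1.53424019e+00] 0.7023043922213636
```

View pics/wrist4.png

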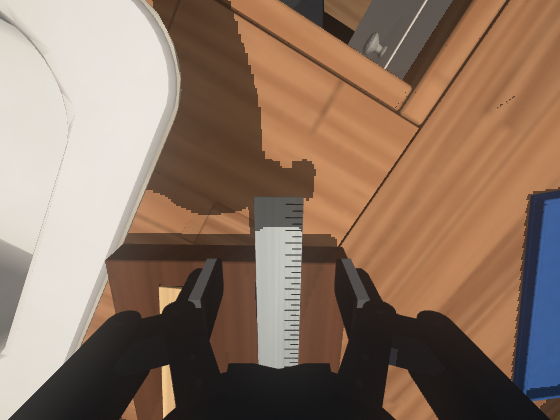

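View pics/scene4.png

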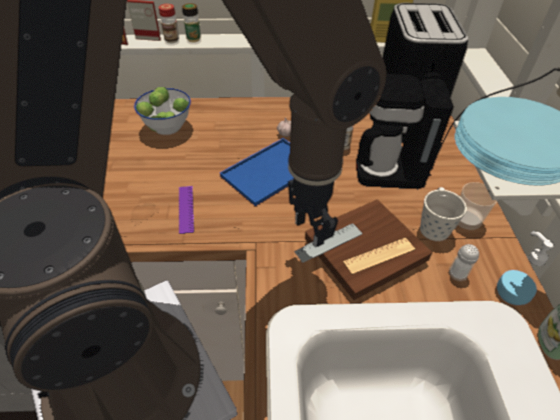

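```bash
python3 - <<'E'
import pickle
from h import *
im,dep,P=pickle.load(open("d4.pkl","rb"))["wrist"]
print("cam",-P["R"].T@P["t"])
print("ruler",np.round(ray([(253,198),(303,198),(301,350),(257,350)],P,.043)*1000,1)[:,:2].tolist())
print("edge",np.round(ray([(120,261),(230,261),(330,261),(120,247),(330,247)],P,.040)*1000,1)[:,:2].tolist())
f=210/np.tan(np.radians(P["fov_y"]/2))
for u,v in [(278,205),(278,300),(230,275),(230,255)]:
    z=dep[v,u]; X=P["R"].T@(np.array([(u-P["cx"])/f*z,(v-P["cy"])/f*z,z])-P["t"]); print(u,v,np.round(X*1000,1))
E
```

```text
cam [0.3431117  0.0371662  0.23908517]
ruler [[405.5, 18.3], [406.1, 53.1], [541.8, 52.6], [541.1, 15.2]]
edge [[455.0, -86.1], [456.6, -2.0], [458.1, 74.4], [443.1, -83.7], [446.1, 74.0]]
278 205 [411.2  35.6  42.3]
278 300 [490.3  34.   43.5]
230 275 [469.1  -3.   39.7]
230 255 [456.9  -3.6  29.9]
```

The overhang measures about 52 mm (ruler end x=0.406, block edge x about 0.4575), with the ruler midline at y about 0.0355. I'll descend so the tips end about 4 mm below the underside, so the ruler can be laid low in the tray, then pinch.

{"method": "send_rows", "body": {
  "series": [
    [0.008, -0.001, 0, 0, 0.003, 0],
    [0.02, -0.001, 0, 0, 0.006, 0],
    [0.033, -0.001, 0, 0, 0.0067, 0],
    [0.045, -0.001, 0, 0, 0.0067, 0],
    [0.054, -0.001, 0, 0, 0.0067, 0],
    [0.06, -0.001, 0, 0, 0.0067, 0],
    [0.062, -0.001, 0, 0, 0.0067, 0],
    [0.062, -0.001, 0, 0, 0.0067, 0]
  ]
}}

```text
time: 10.72
tool_pos: [0.4309, 0.0354, 0.0356]
tool_rot: [[0.0, 0.02, 1.0], [-0.001, 1.0, -0.02], [-1.0, -0.001, 0.0]]
force: [0.6, 0.7, 0.3]
grip_width: 0.699
```

{"method": "send_rows", "body": {
  "claw": 0.0,
  "series": [
    [0, 0, 0, 0, 0, 0],
    [0, 0, 0, 0, 0, 0],
    [0, 0, 0, 0, 0, 0],
    [0, 0, 0, 0, 0, 0],
    [0, 0, 0, 0, 0, 0],
    [0, 0, 0, 0, 0, 0],
    [0, 0, 0, 0, 0, 0],
    [0, 0, 0, 0, 0, 0]
  ]
}}

```text
time: 11.72
tool_pos: [0.4311, 0.0354, 0.0357]
tool_rot: [[0.001, 0.02, 1.0], [-0.001, 1.0, -0.02], [-1.0, -0.001, 0.001]]
force: [0.9, 0.4, 3.5]
grip_width: 0.383
```

```bash
python3 - <<'E'
from bench import *
import cv2
s=read_state();print(s["tool_pos"],s["force"],s["grip_width"])
im,d=camera("wrist"); cv2.imwrite("pics/w5.png",im)
E
```

```text
[0.43109329 0.03538775 0.03566207] [0.88864368 0.38387726 3.50784358] 0.3832148925797961
```

View pics/w5.png

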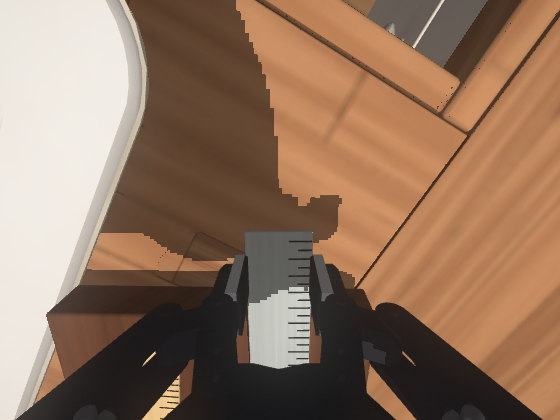

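The pads at (235,280) and (322,280) are on both long sides of the ruler, and the grip has stopped at about 33 mm, close to the ruler's width. I'll lift slowly.

{"method": "send_rows", "body": {
  "series": [
    [-0.001, 0, 0, 0, 0, 0],
    [-0.004, 0, 0, 0, 0, 0],
    [-0.008, 0, 0, 0, 0, 0],
    [-0.013, 0, 0, 0, 0, 0],
    [-0.02, 0, 0, 0, 0, 0],
    [-0.03, 0, 0, 0, 0, 0],
    [-0.04, 0, 0, 0, 0, 0],
    [-0.05, 0, 0, 0, 0, 0],
    [-0.058, 0, 0, 0, 0, 0],
    [-0.06, 0, 0, 0, 0, 0],
    [-0.06, 0, 0, 0, 0, 0]
  ]
}}

```text
time: 13.15
tool_pos: [0.431, 0.0354, 0.0957]
tool_rot: [[0.001, 0.02, 1.0], [-0.001, 1.0, -0.02], [-1.0, -0.001, 0.001]]
force: [-0.1, 0.2, -0.5]
grip_width: 0.38
```

```bash
python3 - <<'E'
from bench import *
import cv2,pickle
s=read_state();print(s["tool_pos"],s["tool_rot"],s["force"],s["grip_width"])
P=camera_params("wrist");im,d=camera("wrist"); cv2.imwrite("pics/w6.png",im)
pickle.dump((im,d,P),open("d6.pkl","wb"))
im,d=camera("scene"); cv2.imwrite("pics/s6.png",cv2.resize(im[150:310,260:460],None,fx=3,fy=3))
E
```

```text
[0.43102892 0.03544234 0.09568547] [[ 5.59578196e-04  1.98562167e-02  9.99802689e-01]
 [-6.86906230e-04  9.99802618e-01 -1.98558308e-02]
 [-9.99999608e-01 -6.75659806e-04  5.73107104e-04]] [-0.1209872   0.21672426 -0.54021817] 0.37956083623204995
```

View pics/w6.png

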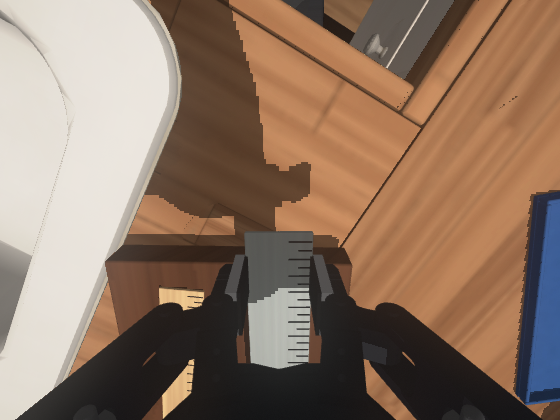

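View pics/s6.png

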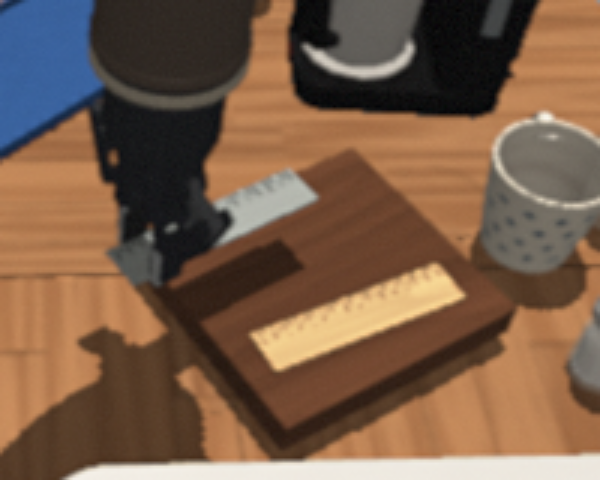

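The ruler is held level, about 60 mm above the block, and has not slipped in the pads. The wooden ruler is undisturbed. I'll carry it over the tray so the ruler's centre is over the tray's centre, with yaw 10°.

{"method": "send_rows", "body": {
  "series": [
    [0, 0.004, 0.0, -0.002, 0, 0],
    [0, 0.014, 0.001, -0.01, 0, 0],
    [0, 0.03, 0.003, -0.02, 0, 0],
    [0, 0.05, 0.005, -0.035, 0, 0],
    [0, 0.075, 0.007, -0.05, 0, 0],
    [0, 0.1, 0.009, -0.066, 0, 0],
    [0, 0.125, 0.012, -0.083, 0, 0],
    [0, 0.15, 0.014, -0.1, 0, 0],
    [0, 0.175, 0.016, -0.116, 0, 0],
    [0, 0.2, 0.018, -0.132, 0, 0],
    [0, 0.225, 0.021, -0.15, 0, 0],
    [0, 0.25, 0.023, -0.165, 0, 0],
    [0, 0.27, 0.025, -0.178, 0, 0],
    [0, 0.284, 0.026, -0.187, 0, 0],
    [0, 0.292, 0.027, -0.193, 0, 0],
    [0, 0.294, 0.027, -0.194, 0, 0],
    [0, 0.294, 0.027, -0.194, 0, 0],
    [0, 0.294, 0.027, -0.194, 0, 0]
  ]
}}

```text
time: 15.5
tool_pos: [0.4637, 0.3283, 0.0952]
tool_rot: [[-0.0, -0.173, 0.985], [-0.001, 0.985, 0.173], [-1.0, -0.001, -0.0]]
force: [0.7, -1.6, -1.0]
grip_width: 0.379
```

```bash
python3 - <<'E'
from bench import *
import cv2,pickle
s=read_state();print(s["tool_pos"],s["tool_rot"],s["force"],s["grip_width"])
d={}
for n in ["wrist","top"]:
    P=camera_params(n);im,dep=camera(n); cv2.imwrite(f"pics/{n}7.png",im); d[n]=(im,dep,P)
pickle.dump(d,open("d7.pkl","wb"))
E
```

```text
[0.46367029 0.32827482 0.09521974] [[-1.52819405e-04 -1.72634845e-01  9.84985882e-01]
 [-8.74467783e-04  9.84985539e-01  1.72634650e-01]
 [-9.99999606e-01 -8.34956496e-04 -3.01488514e-04]] [ 0.69529738 -1.56791377 -0.98660759] 0.37853064380613266
```

View pics/wrist7.png

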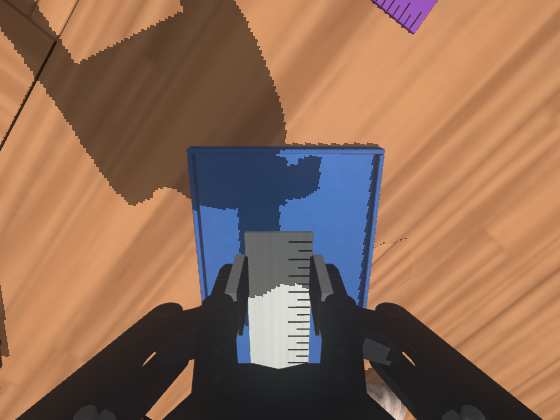

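View pics/top7.png

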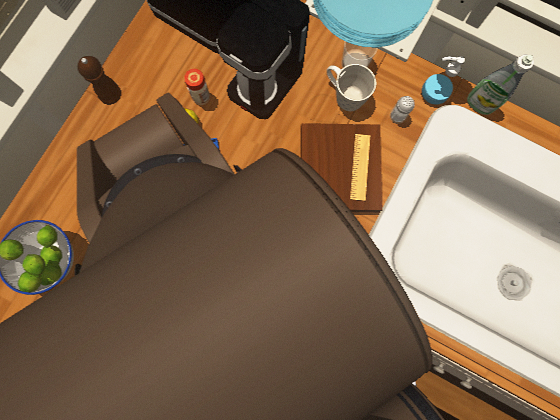

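The wrist view shows the tray (columns 190 to 383, near wall at row 150) centred on the ruler (columns 245 to 313) and parallel to it. I'll descend.

{"method": "send_rows", "body": {
  "series": [
    [0.006, 0, 0, 0, 0, 0],
    [0.018, 0, 0, 0, 0, 0],
    [0.033, 0, 0, 0, 0, 0],
    [0.048, 0, 0, 0, 0, 0],
    [0.06, 0, 0, 0, 0, 0],
    [0.07, 0, 0, 0, 0, 0],
    [0.077, 0, 0, 0, 0, 0],
    [0.082, 0, 0, 0, 0, 0],
    [0.085, 0, 0, 0, 0, 0],
    [0.085, 0, 0, 0, 0, 0],
    [0.085, 0, 0, 0, 0, 0]
  ]
}}

```text
time: 16.98
tool_pos: [0.4639, 0.3284, 0.0105]
tool_rot: [[0.0, -0.173, 0.985], [-0.001, 0.985, 0.173], [-1.0, -0.001, 0.0]]
force: [-0.2, 0.6, -0.5]
grip_width: 0.381
```

{"method": "send_rows", "body": {
  "series": [
    [0.001, 0, 0, 0, 0, 0],
    [0.002, 0, 0, 0, 0, 0],
    [0.003, 0, 0, 0, 0, 0],
    [0.004, 0, 0, 0, 0, 0],
    [0.004, 0, 0, 0, 0, 0],
    [0.004, 0, 0, 0, 0, 0]
  ]
}}

```text
time: 17.73
tool_pos: [0.4639, 0.3285, 0.0065]
tool_rot: [[0.0, -0.173, 0.985], [-0.0, 0.985, 0.173], [-1.0, -0.001, 0.0]]
force: [-0.4, 0.2, -0.2]
grip_width: 0.382
```

{"method": "send_rows", "body": {
  "series": [
    [0.0005, 0, 0, 0, 0, 0],
    [0.001, 0, 0, 0, 0, 0],
    [0.0015, 0, 0, 0, 0, 0],
    [0.002, 0, 0, 0, 0, 0],
    [0.002, 0, 0, 0, 0, 0]
  ]
}}

```text
time: 18.35
tool_pos: [0.4638, 0.3284, 0.0044]
tool_rot: [[0.0, -0.173, 0.985], [-0.001, 0.985, 0.173], [-1.0, -0.001, 0.0]]
force: [-0.0, -0.8, -0.7]
grip_width: 0.377
```

{"method": "send_rows", "body": {
  "series": [
    [0.0005, 0, 0, 0, 0, 0],
    [0.001, 0, 0, 0, 0, 0],
    [0.001, 0, 0, 0, 0, 0]
  ]
}}

```text
time: 18.73
tool_pos: [0.4639, 0.3284, 0.0036]
tool_rot: [[0.0, -0.173, 0.985], [-0.001, 0.985, 0.173], [-1.0, -0.001, 0.0]]
force: [-1.3, -0.9, 1.5]
grip_width: 0.376
```

```bash
python3 - <<'E'
from bench import *
import cv2
s=read_state();print(s["tool_pos"],s["force"],s["grip_width"])
im,d=camera("wrist"); cv2.imwrite("pics/w8.png",im)
E
```

```text
[0.4638798  0.32844054 0.00357477] [-1.30255584 -0.86060713  1.48431818] 0.375602031147215
```

View pics/w8.png

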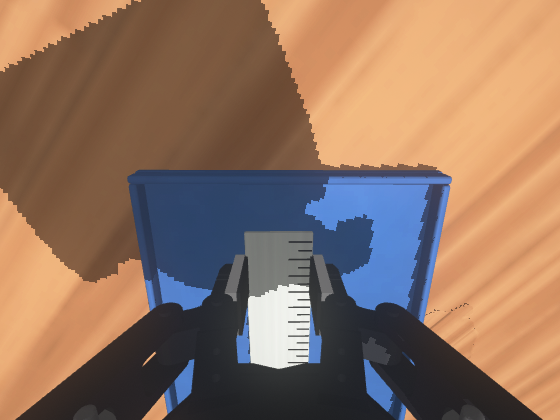

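The ruler is inside the tray and the fingertips are just touching the floor (1.5 N). I'll release with a small opening.

{"method": "send_rows", "body": {
  "claw": 0.05,
  "series": [
    [0, 0, 0, 0, 0, 0],
    [0, 0, 0, 0, 0, 0],
    [0, 0, 0, 0, 0, 0],
    [0, 0, 0, 0, 0, 0],
    [0, 0, 0, 0, 0, 0],
    [0, 0, 0, 0, 0, 0]
  ]
}}

```text
time: 19.52
tool_pos: [0.4638, 0.3284, 0.0035]
tool_rot: [[0.0, -0.173, 0.985], [-0.001, 0.985, 0.173], [-1.0, -0.001, 0.0]]
force: [-0.1, -1.3, -0.9]
grip_width: 0.585
```

{"method": "send_rows", "body": {
  "series": [
    [-0.003, 0, 0, 0, 0, 0],
    [-0.01, 0, 0, 0, 0, 0],
    [-0.02, 0, 0, 0, 0, 0],
    [-0.035, 0, 0, 0, 0, 0],
    [-0.06, 0, 0, 0, 0, 0],
    [-0.09, 0, 0, 0, 0, 0],
    [-0.12, 0, 0, 0, 0, 0],
    [-0.14, 0, 0, 0, 0, 0],
    [-0.15, 0, 0, 0, 0, 0],
    [-0.15, 0, 0, 0, 0, 0]
  ]
}}

```text
time: 20.78
tool_pos: [0.4641, 0.3287, 0.1543]
tool_rot: [[0.001, -0.173, 0.985], [0.0, 0.985, 0.173], [-1.0, -0.0, 0.001]]
force: [0.2, 0.4, 0.4]
grip_width: 0.585
```

```bash
python3 - <<'E'
from bench import *
import cv2,pickle
s=read_state();print(s["time"],s["tool_pos"],s["force"],s["grip_width"])
d={}
for n in ["wrist","scene"]:
    P=camera_params(n);im,dep=camera(n); cv2.imwrite(f"pics/{n}9.png",im); d[n]=(im,dep,P)
pickle.dump(d,open("d9.pkl","wb"))
E
```

```text
20.775 [0.46407846 0.32869434 0.15432656] [0.17116486 0.37357009 0.42837693] 0.585047804050282
```

View pics/wrist9.png

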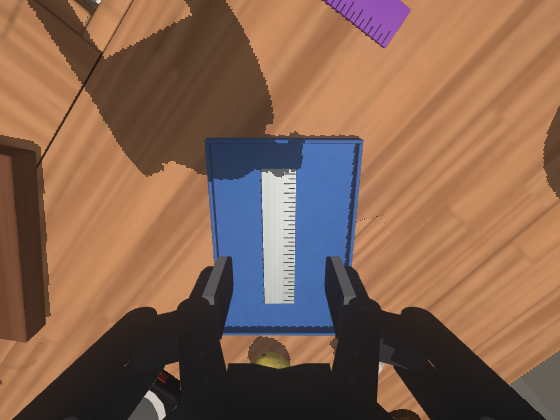

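View pics/scene9.png

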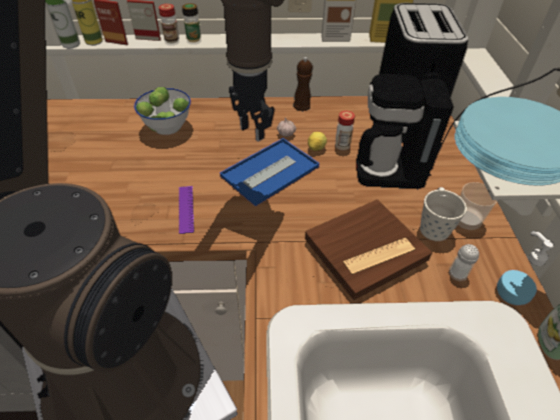

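```bash
python3 - <<'E'
import pickle
from h import *
d=pickle.load(open("d9.pkl","rb"))
im,dep,P=d["wrist"]; f=210/np.tan(np.radians(P["fov_y"]/2))
for u,v in [(280,180),(275,240),(280,295),(240,240)]:
    z=dep[v,u]; X=P["R"].T@(np.array([(u-P["cx"])/f*z,(v-P["cy"])/f*z,z])-P["t"]); print(u,v,np.round(X*1000,1))
a=pickle.load(open("d0.pkl","rb"))["scene"][0]; b=d["scene"][0]
print("wood region diff", np.abs(a[235:280,335:420].astype(int)-b[235:280,335:420]).mean())
from bench import *
finish_job()
E
```

```text
280 180 [449.4 327.2   6.7]
275 240 [516.2 333.6   5.9]
280 295 [584.1 351.2   6.6]
240 240 [523.9 296.1   3.7]
wood region diff 7.467450980392157
the job is handed in; nothing more can be done
```

```bash
python3 - <<'E'
import pickle
from h import *
for k in ["d0.pkl","d9.pkl"]:
    im,_,P=pickle.load(open(k,"rb"))["scene"]; H,S,V=cv2.split(cv2.cvtColor(im,cv2.COLOR_BGR2HSV))
    yy,xx=np.mgrid[:420,:560]; m=(abs(xx-367)<68)&(abs(yy-248)<52)&(S>70)&(V>170)
    print(k,*[np.round(q,1) for q in rect(cv2.morphologyEx(m.astype(np.uint8),cv2.MORPH_OPEN,np.ones((3,3))),P,.043)])
E
```

```text
d0.pkl [377.6 256.1] [557.5 -52.2] [159.8  35.2] -7.6
d9.pkl [377.1 256.4] [557.6 -52.3] [160.3  35.3] -7.4
```

The steel ruler now lies flat in the blue tray, and I handed the job in at about 21 s of the 53 s allowed. I slid it about 80 mm with shut fingertips, using 10 N at most, until about 52 mm stuck out past the block's near edge. I then pinched it by its long sides, lifted it level, carried it over and released it with the fingertips touching the tray floor, so it settled the last few millimetres.

**Last checks**
- **Steel ruler:** depth readings along it give its top at 6 to 7 mm (7 mm expected when flat on the floor), about central in the tray and clear of the walls.
- **Wooden ruler:** it is where it was, with its centre within 0.2 mm and its yaw within 0.2° of the first picture.
- **One disagreement:** a raw pixel comparison of the wooden ruler's area gave a mean difference of about 7 grey levels. I put that down to changed shadows and the steel ruler leaving. Measuring the wooden ruler's outline again, in pictures taken before hand-in, showed no movement.
- **Robot:** at the last state reading before hand-in it was about 150 mm above the tray, with wrist force near zero.

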